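# Seat the vial carrier on the tube mixer's hidden pin and hold it down

## Task

Pick up the blue vial carrier by its yellow handle and slide its tongue in under the hood of the white tube mixer until the hole in the tongue drops over the locating pin hidden there and the carrier lies flat and straight on the metal deck. Then press the carrier down until the sprung deck is all the way down, and finish like that: still holding the carrier and keeping the deck down, without letting go. Leave the test-tube rack, beaker and flask standing where they are.

Things in the scene. Friction and masses are not known exactly. Their poses are not given: they have to be found in the camera images.
- carrier_grip (a point): Loose blue vial carrier (0.24 to 0.4 kg), flat on the bench. Point: middle of its yellow upright tab handle, 14 mm thick (y), 36 long (x), 45 high; 31 mm above the carrier's underside, 20 below the handle's top. Axes: x to its tongue, z up. Base plate 110 (x) by 90 by 6 mm, centred under the handle; 4 fixed vials, 22 mm wide, at x +-40, y +-30 mm, tops 37 mm above the underside.
- carrier_hole (a point): Centre of the round 13 mm through hole in the carrier's tongue, level with the carrier's underside: 90 mm in +x from carrier_grip and 31 mm below it; same axes. The flat tongue, 44 mm wide and 6 mm thick, juts from the base plate's +x edge and ends 110 mm from the handle's middle.
- mixer: White tube mixer, fixed. Origin: on the bench below the deck's centre; x runs from its open front to its hood, z up. Base 215 mm (x -95 to 120) by 136 mm (y), top at z = 43 mm, under the metal deck. Hood at the back, 110 mm wide, open at the sides.
- hood_edge (a point): Middle of the lower front edge of the mixer's hood, at x = 40, z = 83 mm in the mixer's frame, same axes. The hood overhangs the deck from here back; underside z = 83 mm, top z = 105 mm. The column behind (front face x = 92 mm) stops the tongue 7 mm past the pin. A brass screw head on the hood's top marks the spot straight above the pin.
- pin (a point): Tip of the fixed steel locating pin under the hood, 9 mm in diameter, round-topped: x = 65, y = 0, z = 66 mm in the mixer's frame, 8 mm above the raised deck, 17 mm below the hood; the 6 mm tongue goes in between. With the hole on the pin and the carrier's x axis along the mixer's, the handle's middle is at mixer x = -25, y = 0. Axes as the mixer's.
- deck_top (a point): Centre of the top face of the mixer's metal deck (172 mm in x by 104 mm in y): x = y = 0 in the mixer's frame, z = 58 mm raised, 50 mm all the way down. Moves with the deck. Axes as the mixer's.
- deck (a joint): How far the sprung deck is pressed down, in m: 0 raised, 0.008 at its stop. Its springs push up with 8 N (less the deck's own 1.5 N) raised (it does not sink under the carrier's own weight) and 16 N at the stop; it rises again when let go.
- tube_rack: Bystander: loose wooden test-tube rack with glass tubes, 60 by 200 mm and 140 mm high; origin at the centre of its underside, z up.
- beaker: Bystander: loose glass beaker, 74 mm in diameter, 95 mm high; origin at the centre of its underside, z up.
- flask: Bystander: loose amber conical flask, 80 mm in diameter, 138 mm high; origin at the centre of its underside, z up.
Not all that is in view belongs to the job. Of the things that look like the part that bears carrier_grip, take the one that is farthest to the robot's right at the start.

How it is judged:
By the outcome, as a careful person would: the job done as asked, in the order asked, and still so for the second after the job is handed in, while the arm keeps its last pose, push and grip.
It also fails if it takes over 48 s, if anything falls off the work surface, if the arm or the gripper's body presses on something with over 40 N, if the wrist force passes 120 N, or if a joint passes its speed limit or range.

## Robot

A 6-joint arm with a two-finger parallel gripper is mounted at the origin on the work surface. World frame = base frame: x ahead of the robot, y to its left, z up, the work surface at z = 0. Lengths are in m, angles in rad, forces in N, time in s.
With the tool pointing down it reaches from about 0.225 to 0.875 m from the base axis. Payload 3.4 kg.
Tool frame: the origin (TCP) lies on the front face of the gripper's body, between the roots of the fingers; the fingertips stand robot.tip_extent ahead of it and the grasp point (between the pads) lies 54 mm ahead of it (robot.tip_extent is the distance from the TCP to the fingertips, in m); z points along the fingers, y is the direction in which the jaws open and shut (so a half turn about z gives the same grasp; the last joint's range is limited). The gripper opens to 85 mm and grips with 20 to 120 N. Pads are 22 mm wide; open, the fingers measure 114 mm over their backs; the gripper's body (76 mm by 85 mm) begins 54 mm behind the grasp point. The pads swing forward as they close: fully open they stand 13 mm farther back than shut.
Start: joints at [-1.261, 0.276, 1.505, -0, 1.361, -0.121], TCP at [0.24, -0.522, 0.304] pointing down, gripper open.
Joint ranges: [-2.89, 2.89], [-0.75, 2.08], [0.22, 2.7], [-1.18, 4.32], [0.11, 2.71], [-2.7, 2.7]. Speed limits (rad/s): [2.57, 2.57, 3.14, 3.14, 3.14, 3.14].

## Interface

Orientations are given as a unit quaternion [x, y, z, w].
In Python, from bench import robot, hand, inverse_kinematics, snapshot, camera_info gives the robot as it stands. Calls block until the motion is done:
- robot.goto(position, orientation): joint-space move of the TCP to a pose.
- robot.move_l(position, rotation=None, speed=0.15): straight line of the TCP; rotation=None keeps the orientation; speed is the mean speed in m/s.
- robot.move_joints(angles): joint-space move.
- hand.release() and hand.clamp(): open the fingers fully, or close them until they stop; the grip force is fixed at half the most.
- robot.hold(seconds).
- inverse_kinematics(position, orientation): joint angles nearest the present ones, or None.
- snapshot(name): name is "side" or "top"; returns the picture (480x640x3 uint8, red, green, blue); there is no depth.
- camera_info(name): a dict with "mtx" (3x3 intrinsics, pixels), "k1" (the pictures are not rectified: a ray, as slopes to the right and down, at radius r is drawn at 1 + k1 r^2 times it, then the intrinsics apply), "R" (3x3) and "t" (3): a world point X has camera coordinates R X + t. Camera axes: x right, y down, z forward; pixel columns grow to the right and rows downward; lengths in m; the calibration is good to about 2 mm. A picture is of the moment at which its call begins. camera_info takes no time and is no camera call.
A pose or a line that the arm cannot do raises robot.IKError and nothing moves.
- robot.close_job(): hands the job in, once; it reports no verdict.
Readings, each from a call of its own:
- robot.get_time_s(): time.
- robot.get_joint_positions(): joint angles.
- robot.get_qd(): joint speeds.
- robot.get_joint_torque(): joint torques, N m.
- robot.get_ee_pos(): TCP position.
- robot.get_orientation(): TCP orientation.
- robot.get_contact_force(): force on the tool from outside, world axes, zero at the start.
- robot.get_wrist_torque(): the same for the moment, N m.
- robot.get_width(): opening from 0.0 (shut) to 1.0 (fully open).
Only numpy, scipy, OpenCV 4.12 (cv2) and the standard library are available. Lean on these libraries where they do the work, as an engineer would, in place of code of your own. Each camera call takes 0.05 s, during which the arm holds its last target.

## Working session

There is one attempt and no reset: what is moved stays moved. The work goes in short steps, each a Python script; the robot and the scene stay as the last script left them, time stands still between calls to the robot, and variables do not carry over. Pictures are saved under pics/ and viewed, and the job is handed in when it is done.

```bash
mkdir -p pics; ls
python3 - <<'E'
from bench import robot,hand,snapshot,camera_info
import cv2
for n in("side","top"):
    cv2.imwrite(f"pics/{n}0.png",snapshot(n)[:,:,::-1]); print(n,camera_info(n))
print(robot.tip_extent,robot.get_ee_pos(),robot.get_orientation(),robot.get_time_s(),robot.get_width())
E
```

```text
pics
side {'mtx': array([[482.97285147,   0.        , 317.54062201],
       [  0.        , 482.97285147, 240.23369075],
       [  0.        ,   0.        ,   1.        ]]), 'k1': -0.07593678155126539, 'R': array([[-0.80365941, -0.59503992,  0.00768402],
       [-0.437507  ,  0.58204461, -0.68542811],
       [ 0.40338464, -0.55421257, -0.72809976]]), 't': array([0.4672134 , 0.32325172, 0.95864399])}
top {'mtx': array([[474.76220507,   0.        , 320.13681525],
       [  0.        , 474.76220507, 247.38774617],
       [  0.        ,   0.        ,   1.        ]]), 'k1': -0.10314916082508743, 'R': array([[-0.00109625, -0.99997734, -0.00664272],
       [-0.99186609,  0.0019328 , -0.12727104],
       [ 0.127281  ,  0.00644916, -0.99184573]]), 't': array([-0.01074515,  0.59209975,  1.14129502])}
0.0726 [ 0.23999723 -0.522105    0.30309995] [ 9.76893130e-01  2.13726594e-01 -7.23662662e-05 -8.66492652e-04] 0.1 1.0022868001992753
```

View pics/top0.png

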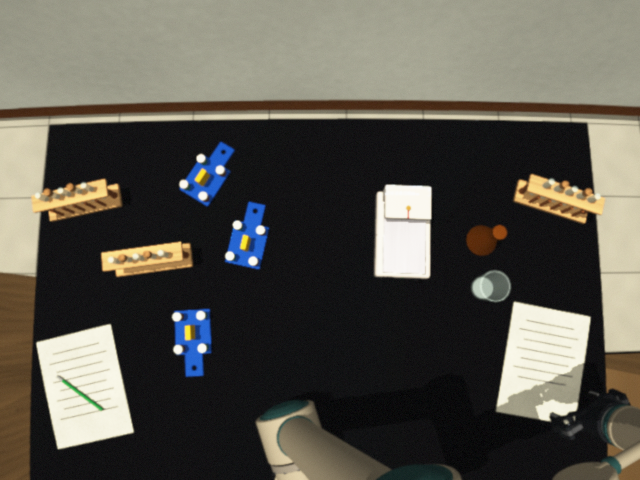

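View pics/side0.png

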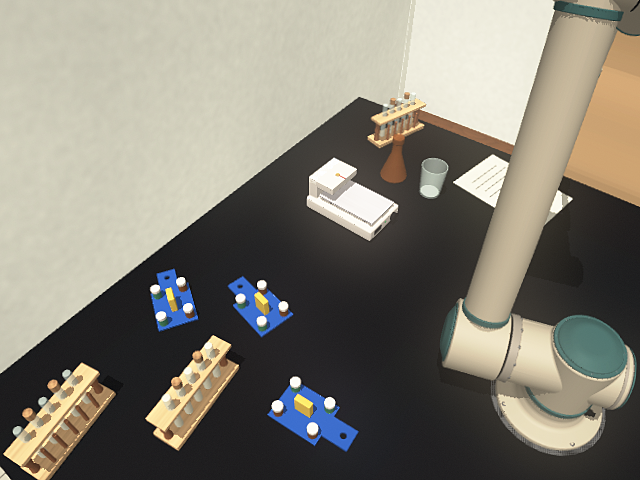

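Run:
```python
import cv2,numpy as np
t=cv2.imread('pics/top0.png');s=cv2.imread('pics/side0.png')
def c(im,x,y,w,h,f):return cv2.resize(im[y:y+h,x:x+w],None,fx=f,fy=f,interpolation=cv2.INTER_CUBIC)
cv2.imwrite('pics/a.png',np.hstack([c(t,210,190,80,100,5),c(t,362,180,80,100,5)]))
cv2.imwrite('pics/b.png',np.hstack([c(s,215,265,95,90,4),c(s,295,150,115,90,4)]))
```

```text
(no output)
```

View pics/a.png

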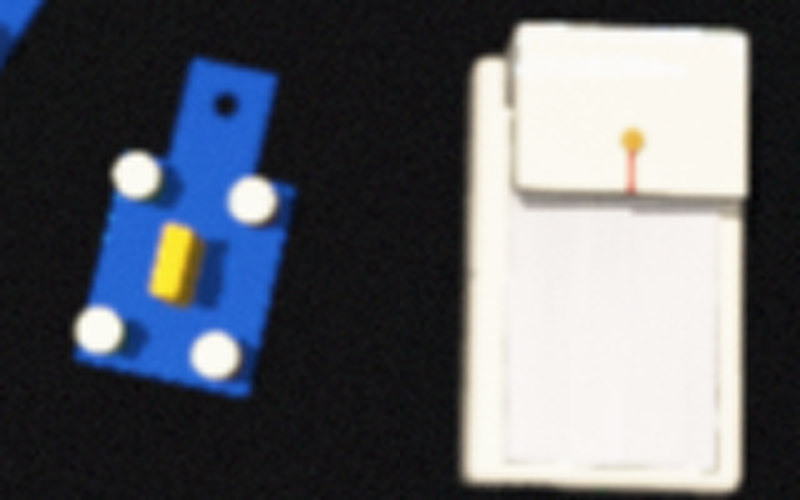

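View pics/b.png

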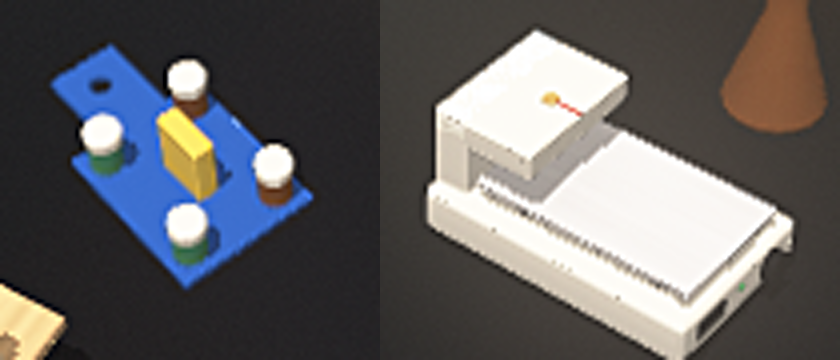

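```bash
cat > h.py <<'E'
import numpy as np,cv2
from bench import camera_info
def ray(n,uv):
    c=camera_info(n);K=c['mtx'];d=(np.asarray(uv,float)-K[:2,2])/np.array([K[0,0],K[1,1]])
    rd=np.linalg.norm(d);r=rd
    for _ in range(30): r=rd/(1+c['k1']*r*r)
    v=np.append(d*(r/rd if rd>0 else 1),1)
    return -c['R'].T@c['t'],c['R'].T@v
def plane(n,uv,z):
    o,v=ray(n,uv);return o+v*(z-o[2])/v[2]
def tri(a,b):
    A=np.zeros((3,3));B=np.zeros(3)
    for n,uv in(('top',a),('side',b)):
        o,v=ray(n,uv);v=v/np.linalg.norm(v);P=np.eye(3)-np.outer(v,v);A+=P;B+=P@o
    return np.linalg.solve(A,B)
def proj(n,X):
    c=camera_info(n);p=c['R']@X+c['t'];p=p[:2]/p[2];p=p*(1+c['k1']*p@p);return p@c['mtx'][:2,:2].T+c['mtx'][:2,2]
def blobs(im,mask,roi,mn=3):
    x,y,w,h=roi;m=np.zeros_like(mask);m[y:y+h,x:x+w]=mask[y:y+h,x:x+w]
    n,_,st,ce=cv2.connectedComponentsWithStats(m.astype(np.uint8));return [(st[i][4],ce[i]) for i in range(1,n) if st[i][4]>=mn]
E
python3 - <<'E'
import cv2,numpy as np
from h import *
np.set_printoptions(precision=4,suppress=True)
t=cv2.imread('pics/top0.png').astype(int);s=cv2.imread('pics/side0.png').astype(int)
W=lambda im:(im.min(2)>130)
for n,im,roi in(('top',t,(210,190,80,100)),('side',s,(215,265,95,75))):
    print(n)
    ps=[]
    for a,c in blobs(im,W(im),roi,8):
        p=plane(n,c,.037 if n=='top' else .034);ps.append(p);print(a,c,p)
    print('mean',np.mean(ps,0))
    Y=(im[:,:,2]>150)&(im[:,:,0]<110)
    for a,c in blobs(im,Y,roi,8):print('yellow',a,c,plane(n,c,.051),plane(n,c,.045))
    roi2=(225,195,45,30) if n=='top' else (225,275,30,30)
    for a,c in blobs(im,(im.max(2)<75),roi2,3):print('dark',a,c,plane(n,c,.003))
pts={}
for n,im,roi in(('top',t,(362,180,80,60)),('side',s,(305,150,80,60))):
    O=(im[:,:,2]-im[:,:,0]>60)&(im[:,:,1]>im[:,:,0]+30)
    for a,c in blobs(im,O,roi,3):print(n,'screw',a,c,plane(n,c,.106));pts[n]=c
print('tri',tri(pts['top'],pts['side']))
# top-view right boundary and front boundary, left boundary
g=cv2.GaussianBlur(t.min(2).astype(np.uint8),(0,0),.7).astype(float)
def edge(prof,th):
    for i in range(len(prof)-1):
        if (prof[i]-th)*(prof[i+1]-th)<=0 and prof[i]!=prof[i+1]: return i+(prof[i]-th)/(prof[i]-prof[i+1])
def fit(P,z):
    q=np.array([plane('top',p,z)[:2] for p in P]);l=cv2.fitLine(q.astype(np.float32),cv2.DIST_HUBER,0,.01,.01).ravel()
    return l,np.degrees(np.arctan2(l[1],l[0]))
print('right base',fit([(440-edge(g[r,440:420:-1],120),r) for r in range(226,272)],.043))
print('left base',fit([(365+edge(g[r,365:385],120),r) for r in range(200,270)],.0))
print('front base',fit([(c,285-edge(g[285:265:-1,c],120)) for c in range(382,425)],.043))
print('hood right',fit([(440-edge(g[r,440:420:-1],120),r) for r in range(190,216)],.105))
print('hood back',fit([(c,178+edge(g[178:195,c],120)) for c in range(390,427)],.105))
print(g[250,370:440].astype(int),g[210:225,400].astype(int))
E
```

```text
top
70 [236.7571 224.6286] [0.6502 0.1978 0.037 ]
74 [259.9189 229.527 ] [0.6376 0.1391 0.037 ]
75 [229.3333 255.5467] [0.5721 0.2147 0.037 ]
76 [252.5 260.5] [0.5597 0.1564 0.037 ]
mean [0.6049 0.177  0.037 ]
yellow 78 [244.1795 242.2821] [0.6035 0.1757 0.051 ] [0.6043 0.1767 0.045 ]
dark 881 [244.2509 206.9807] [0.7027 0.1856 0.003 ]
dark 9 [254.8889 210.6667] [0.6928 0.1576 0.003 ]
side
76 [261.1842 284.4079] [0.6395 0.1407 0.034 ]
85 [240.0824 298.0471] [0.6519 0.1989 0.034 ]
82 [282.7439 305.939 ] [0.5612 0.1577 0.034 ]
89 [261.191  320.6854] [0.5739 0.2162 0.034 ]
13 [216.6923 338.1538] [0.6201 0.3064 0.034 ]
mean [0.6093 0.204  0.034 ]
yellow 164 [261.7683 303.9756] [0.593  0.1902 0.051 ] [0.5962 0.1873 0.045 ]
dark 350 [234.4171 286.7086] [0.7038 0.1675 0.003 ]
dark 6 [239.5    286.3333] [0.6949 0.1594 0.003 ]
top screw 21 [408.0952 207.8095] [ 0.6775 -0.2208  0.106 ]
side screw 11 [337. 174.] [ 0.6812 -0.2202  0.106 ]
tri [ 0.6789 -0.2198  0.107 ]
right base (array([ 0.9994, -0.0339,  0.5967, -0.2843], dtype=float32), np.float32(-1.9443238))
left base (array([ 0.9991, -0.0412,  0.6358, -0.1533], dtype=float32), np.float32(-2.363316))
front base (array([ 0.0455,  0.999 ,  0.5175, -0.2154], dtype=float32), np.float32(87.39464))
hood right (array([ 0.9988, -0.048 ,  0.6922, -0.2764], dtype=float32), np.float32(-2.7491844))
hood back (array([ 0.0346,  0.9994,  0.7342, -0.2197], dtype=float32), np.float32(88.01694))
[ 16  16  19  38  77 134 190 225 238 241 241 238 232 233 239 243 243 243
 243 242 241 241 241 242 241 242 242 243 243 243 242 242 242 242 243 242
 242 242 242 242 242 242 242 242 242 242 242 242 241 241 240 241 241 239
 233 227 232 236 227 186 107  42  19  17  16  16  17  17  16  15] [240 240 240 240 241 240 235 208 157 132 147 182 220 235 238]
```

```bash
cat >> h.py <<'E'
def quat(psi): return [float(np.cos(psi/2)),float(np.sin(psi/2)),0.,0.]
E
python3 - <<'E'
from h import *
from bench import *
psi=np.radians(-12.2);q=quat(psi)
c=np.array([.6055,.1775])
robot.goto([*c,.20],q); print(robot.get_time_s(),robot.get_ee_pos(),robot.get_joint_positions())
robot.move_l([*c,.083],speed=.1)
cv2.imwrite('pics/t1.png',snapshot('top')[:,:,::-1]);cv2.imwrite('pics/s1.png',snapshot('side')[:,:,::-1])
print(robot.get_time_s(),robot.get_ee_pos(),robot.get_contact_force())
E
```

```text
2.9083 [0.60579852 0.17672089 0.20015356] [ 1.73773009e-01  4.28356027e-01  1.53678710e+00 -3.08192193e-04
  1.17612752e+00  1.95858436e+00]
4.325 [0.60593729 0.17759778 0.08380395] [ 0.22617289  0.73613646 -0.76974748]
```

View pics/s1.png

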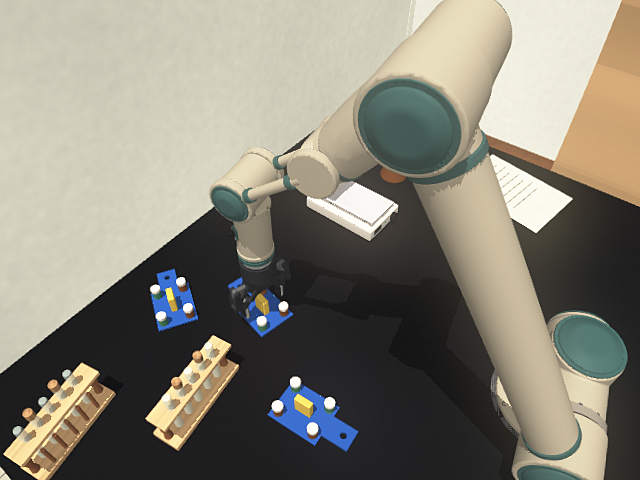

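The open jaws straddle the yellow handle at about (262,300), between the vials. I'll clamp and lift.

Run:
```python
from h import *
from bench import *
hand.clamp(); print(robot.get_width(),robot.get_time_s())
p=robot.get_ee_pos(); robot.move_l([p[0],p[1],.22],speed=.15)
robot.hold(.2)
print(robot.get_width(),robot.get_contact_force(),robot.get_wrist_torque(),robot.get_ee_pos(),robot.get_time_s())
# mixer
yaw=-.0385;pin=np.array([.6785,-.2205]);ux=np.array([np.cos(yaw),np.sin(yaw)])
h=pin-ux*(.090+.075)
robot.goto([*h,.22],quat(yaw))
robot.hold(.3)
cv2.imwrite('pics/t2.png',snapshot('top')[:,:,::-1]);cv2.imwrite('pics/s2.png',snapshot('side')[:,:,::-1])
print(robot.get_ee_pos(),robot.get_orientation(),robot.get_time_s(),h,robot.get_joint_positions())
```

```text
0.15541182203458218 4.975
0.15511543895963098 [ 0.03282009 -0.84112144 -2.37788768] [ 0.0142883  -0.00122823  0.03143278] [0.60533552 0.17767725 0.21884949] 6.2417
[ 0.51382817 -0.21375461  0.21997677] [ 9.99821731e-01 -1.88813413e-02  1.66714340e-06 -2.43067130e-05] 8.1333 [ 0.51362227 -0.21414907] [-5.19279637e-01  3.08329709e-01  1.67711042e+00  4.83494828e-05
  1.15617292e+00  1.08926214e+00]
```

View pics/s2.png

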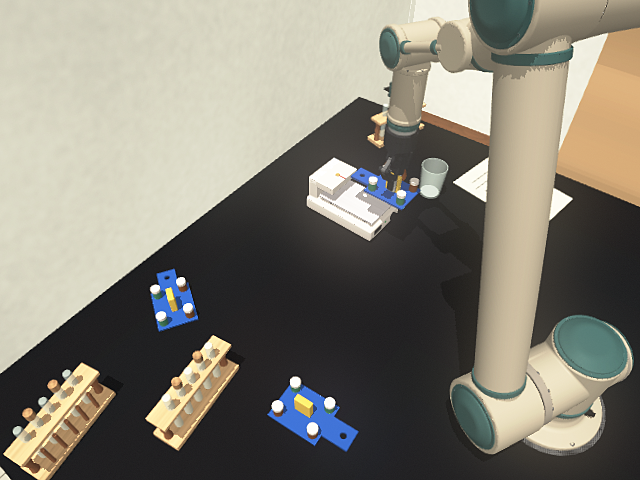

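View pics/t2.png

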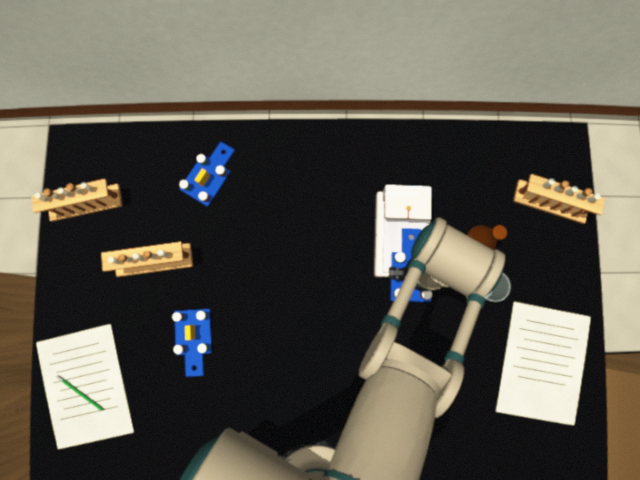

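Run:
```python
from h import *
np.set_printoptions(precision=4,suppress=True)
for z in(.15,.2,.25,.3,.35,.4):print(z,proj('side',np.array([.606,.178,z])))
def c(im,x,y,w,h,f):return cv2.resize(im[y:y+h,x:x+w],None,fx=f,fy=f,interpolation=cv2.INTER_CUBIC)
t=cv2.imread('pics/t2.png');s=cv2.imread('pics/s2.png')
cv2.imwrite('pics/a2.png',np.hstack([c(t,365,180,80,125,4),c(s,300,150,130,100,3.6)[:0+500] if 0 else cv2.resize(s[145:245,305:430],(480,500))[:, :]]) )
```

```text
0.15 [257.177  268.7814]
0.2 [255.0701 252.6291]
0.25 [252.8088 235.1981]
0.3 [250.3773 216.3421]
0.35 [247.7578 195.8943]
0.4 [244.9302 173.6636]
```

View pics/a2.png

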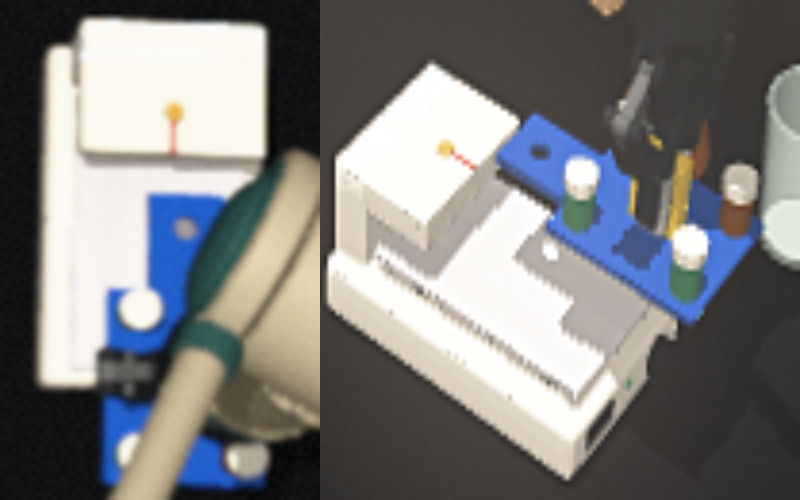

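Run:
```python
from h import *
np.set_printoptions(precision=4,suppress=True)
t=cv2.imread('pics/t2.png').astype(int);s=cv2.imread('pics/s2.png').astype(int)
p=np.array([.51383,-.21375]);yaw=-.0378;u=np.array([np.cos(yaw),np.sin(yaw)]);v=np.array([-u[1],u[0]])
print(tri((411.1,236.6),(362.1,174.9)))
for n,c in(('top',(411.1,236.6)),('side',(362.1,174.9))):
    h=plane(n,c,.139)[:2];print(n,h,'rel',(h-p)@u,(h-p)@v)
W=lambda im:(im.min(2)>150)
for n,im,roi in(('top',t,(390,245,22,60)),('side',s,(350,168,75,45))):
    for a,c in blobs(im,W(im),roi,8):
        h=plane(n,c,.136+(.037 if n=='top' else .034))[:2];print(n,a,c,'rel',(h-p)@u,(h-p)@v)
# tongue edges in top
B=(t[:,:,0]>120)&(t[:,:,2]<90)
for r in range(232,250,3):
    x=np.where(B[r,390:430])[0]+390;print(r,x.min(),x.max())
for n in('top','side'):print(proj(n,np.array([*(p+u*.09),.139])))
```

```text
[ 0.6037 -0.2191  0.1415]
top [ 0.6035 -0.2198] rel 0.08983776269996716 -0.0026949250172680723
side [ 0.6058 -0.2215] rel 0.09221262092380102 -0.004264363489066508
top 203 [396.6158 253.2709] rel 0.046256216852259786 0.03502289226922742
top 101 [405.1485 291.1683] rel -0.036148447430393464 0.01488102134521907
top 30 [396.4    291.7667] rel -0.03808310994504578 0.03398103264477237
side 32 [352.1875 170.2188] rel 0.1013810813421492 0.02918957284737876
side 81 [422.8765 182.9506] rel -0.058886375004797896 -0.03969512213232668
side 64 [372.6094 179.8281] rel 0.04153049483879693 0.027886095416001965
side 54 [414.1481 181.2593] rel -0.03925888924167566 -0.031689730406003695
side 816 [366.0049 201.3444] rel 0.009800887994176603 0.10175388935896605
side 67 [400.8955 193.9254] rel -0.038931366275462446 0.02841428400150091
232 403 419
235 403 417
238 403 416
241 403 414
244 402 413
247 403 411
[409.9266 236.487 ]
[361.8504 176.0752]
```

Run:
```python
from h import *
np.set_printoptions(precision=4,suppress=True)
t=cv2.imread('pics/t2.png')
B=cv2.GaussianBlur(t,(0,0),.6).astype(float)
p=np.array([.51383,-.21375]);yaw=-.0378;u=np.array([np.cos(yaw),np.sin(yaw)]);v=np.array([-u[1],u[0]])
# saturation-like: B-R ; tongue left edge against white deck
D=B[:,:,0]-B[:,:,2]
def ledge(r,a,b):
    pr=D[r,a:b];th=60
    for i in range(len(pr)-1):
        if pr[i]<th<=pr[i+1]:return a+i+(th-pr[i])/(pr[i+1]-pr[i])
for nm,rows,a,b in(('tongue',range(231,251),395,410),('base',list(range(256,267))+list(range(280,299)),384,400)):
    P=[]
    for r in rows:
        e=ledge(r,a,b)
        if e:P.append(plane('top',(e,r),.142 )[:2])
    P=np.array(P);l=cv2.fitLine(P.astype(np.float32),cv2.DIST_HUBER,0,.01,.01).ravel()
    if l[0]<0:l[:2]*=-1
    q=np.array([(x-p)@v for x in P])
    print(nm,len(P),np.degrees(np.arctan2(l[1],l[0])),'lateral first/last',q[:2],q[-2:],np.median(q))
# tongue tip edge
P=[]
for c in range(405,418):
    pr=D[222:236,c]
    for i in range(len(pr)-1):
        if pr[i]<60<=pr[i+1]:P.append(plane('top',(c,222+i+(60-pr[i])/(pr[i+1]-pr[i])),.142)[:2]);break
P=np.array(P);l=cv2.fitLine(P.astype(np.float32),cv2.DIST_HUBER,0,.01,.01).ravel()
print('tip',np.degrees(np.arctan2(l[1],l[0])),np.median([(x-p)@u for x in P]))
```

```text
tongue 20 -1.6047107 lateral first/last [0.02 0.02] [0.0196 0.0195] 0.01983465227809982
base 30 -3.436537 lateral first/last [0.043  0.0429] [0.0443 0.0442] 0.044281335579004114
tip 87.82022 0.10940193602792413
```

```bash
python3 - <<'E'
from h import *
from bench import *
np.set_printoptions(precision=4,suppress=True)
yaw=-.0385;u=np.array([np.cos(yaw),np.sin(yaw)]);g=np.array([.5885,-.2145])
F0=robot.get_contact_force();print(F0)
robot.move_l([*(g-u*.075),.1548],quat(yaw),speed=.1);print(robot.get_ee_pos(),robot.get_contact_force()-F0)
cv2.imwrite('pics/s3.png',snapshot('side')[:,:,::-1]);cv2.imwrite('pics/t3.png',snapshot('top')[:,:,::-1])
print(robot.get_time_s())
E
python3 - <<'E'
import cv2,numpy as np
s=cv2.imread('pics/s3.png');t=cv2.imread('pics/t3.png')
cv2.imwrite('pics/a3.png',np.hstack([cv2.resize(t[180:305,365:445],(320,500)),cv2.resize(s[145:245,305:430],(480,500))]))
E
```

```text
[ 1.4076  0.6819 -3.2108]
[ 0.514  -0.2119  0.1552] [-1.6654 -0.3511 -0.055 ]
9.0333
```

View pics/a3.png

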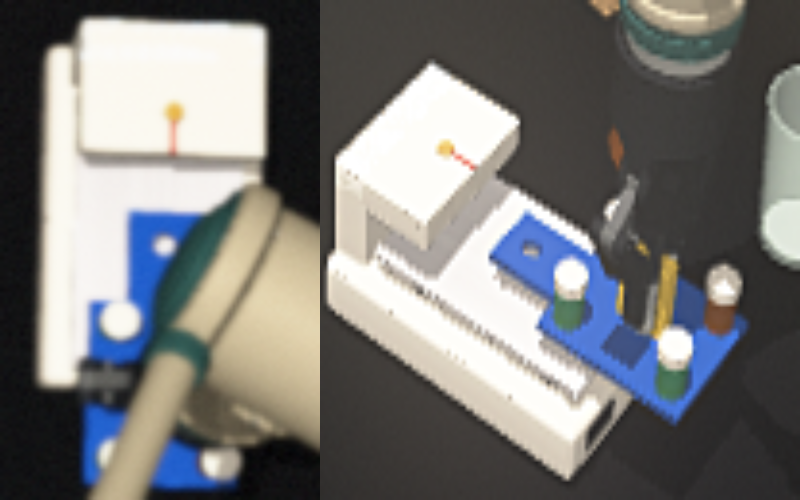

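Run:
```python
from h import *
np.set_printoptions(precision=4,suppress=True)
a,b=(405.6,240.4),(360.1,194.4)
print(tri(a,b),plane('top',a,.0745),plane('side',b,.0745), plane('top',(405.6,240.4),.072))
t=cv2.imread('pics/t3.png').astype(int)
print(blobs(t,(t.min(2)>150),(400,235,12,10),3))
```

```text
[ 0.6039 -0.2178  0.0768] [ 0.604  -0.2183  0.0745] [ 0.6054 -0.22    0.0745] [ 0.6043 -0.2188  0.072 ]
[(np.int32(19), array([405.8421, 240.8421]))]
```

```bash
python3 - <<'E'
from h import *
from bench import *
np.set_printoptions(precision=4,suppress=True)
yaw=-.0385;u=np.array([np.cos(yaw),np.sin(yaw)]);g=np.array([.5886,-.2136])
robot.hold(.2);F0=robot.get_contact_force();print(F0)
for d in(.05,.03,.015,0):
    robot.move_l([*(g-u*d),.1545],quat(yaw),speed=.06);f=robot.get_contact_force()-F0;print(robot.get_ee_pos(),f)
    if np.linalg.norm(f)>8:print('stop');break
robot.hold(.2);print(robot.get_contact_force()-F0,robot.get_time_s())
cv2.imwrite('pics/s4.png',snapshot('side')[:,:,::-1])
E
python3 - <<'E'
import cv2,numpy as np
s=cv2.imread('pics/s4.png')
cv2.imwrite('pics/a4.png',cv2.resize(s[145:245,295:420],(780,600)))
E
```

```text
[-0.4926  0.2288 -3.0774]
[ 0.5387 -0.2115  0.1542] [-0.3471 -0.5015 -0.2843]
[ 0.5588 -0.2124  0.1544] [ 0.2329  0.1218 -1.1555]
[ 0.574  -0.2131  0.1544] [-0.1308  0.3446 -0.6783]
[ 0.589  -0.2136  0.1544] [ 0.0925  0.4875 -0.559 ]
[ 0.2632 -0.288   0.3547] 11.2833
```

View pics/a4.png

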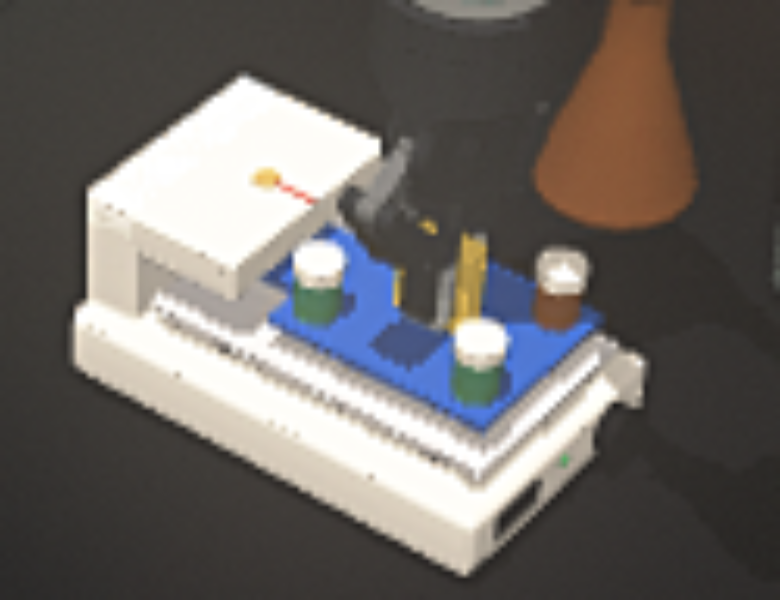

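```bash
python3 - <<'E'
from h import *
from bench import *
np.set_printoptions(precision=4,suppress=True)
q=quat(-.0385);g=[.5886,-.2136]
F0=robot.get_contact_force();M0=robot.get_wrist_torque()
for k in range(1,15):
    z=.1545-.001*k
    robot.move_l([*g,z],q,speed=.02);robot.hold(.05);f=robot.get_contact_force()-F0
    print(z,robot.get_ee_pos(),f,robot.get_wrist_torque()-M0)
    if abs(f[2])>5 or np.hypot(f[0],f[1])>6:print('stop');break
print(robot.get_time_s())
cv2.imwrite('pics/s5.png',snapshot('side')[:,:,::-1])
E
python3 - <<'E'
import cv2,numpy as np
s=cv2.imread('pics/s5.png')
cv2.imwrite('pics/a5.png',cv2.resize(s[145:245,295:420],(780,600)))
E
```

```text
0.1535 [ 0.5885 -0.2136  0.1535] [ 0.1004 -0.9308  0.1592] [-0.0403  0.0578  0.0531]
0.1525 [ 0.5886 -0.2136  0.1525] [ 0.1589 -0.8743  0.6976] [-0.0045 -0.0071 -0.0089]
0.1515 [ 0.5886 -0.2136  0.1515] [-0.0699 -1.0887  0.8414] [ 0.033   0.0417 -0.0069]
0.1505 [ 0.5886 -0.2136  0.1505] [ 0.4735 -0.4991 -0.0446] [-0.0046 -0.001  -0.0095]
0.1495 [ 0.5886 -0.2136  0.1494] [-0.2377 -0.0567  1.1995] [-0.0251 -0.0229 -0.0006]
0.1485 [ 0.5886 -0.2136  0.1485] [ 0.1852 -0.4867  0.4213] [-0.0488  0.0102 -0.0375]
0.1475 [ 0.5886 -0.2136  0.1475] [-0.1444 -0.0901  0.3921] [0.001  0.0274 0.0113]
0.1465 [ 0.5886 -0.2136  0.1464] [ 0.0938 -1.6344  0.5397] [-0.043   0.0681 -0.0543]
0.1455 [ 0.5886 -0.2136  0.1454] [ 0.0934 -1.3547  0.7938] [-0.0124  0.0394 -0.0543]
0.1445 [ 0.5886 -0.2136  0.1444] [0.0005 0.314  1.5074] [-0.0221  0.0963 -0.0209]
0.1435 [ 0.5886 -0.2136  0.1435] [ 0.0791 -0.7383  0.529 ] [ 0.0039  0.0174 -0.0223]
0.1425 [ 0.5886 -0.2136  0.1424] [ 0.5249 -0.6978  1.0867] [ 0.0126  0.0457 -0.0408]
0.1415 [ 0.5886 -0.2136  0.1415] [-0.0125 -1.1109  1.9048] [-0.0582  0.0309 -0.0443]
0.14049999999999999 [ 0.5887 -0.2137  0.1412] [-1.0098  0.7978  7.5615] [0.1046 0.2806 0.0064]
stop
15.5333
```

View pics/a5.png

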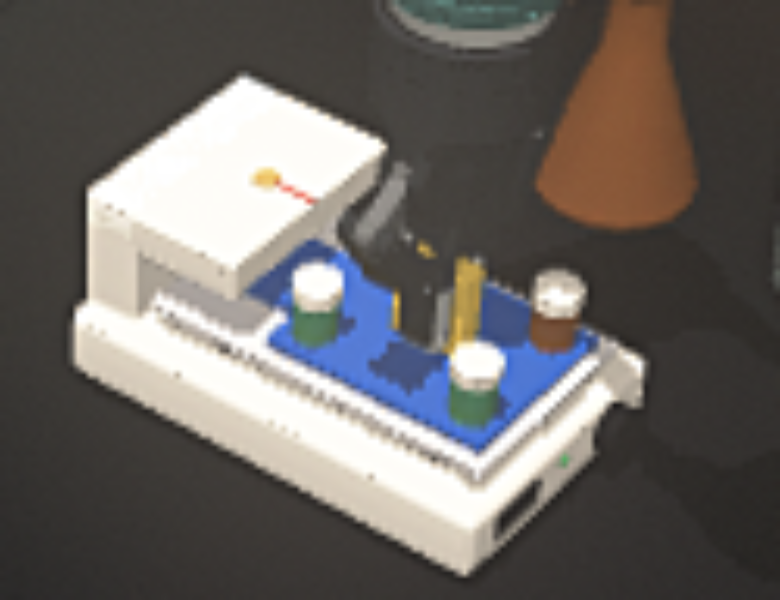

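The carrier went down with no force until TCP z=0.141, which is the deck level, and it looks flat. I'll confirm the pin is in the hole with gentle nudges.

Run:
```python
from h import *
from bench import *
np.set_printoptions(precision=4,suppress=True)
yaw=-.0385;q=quat(yaw);g=np.array([.5886,-.2136]);u=np.array([np.cos(yaw),np.sin(yaw)]);v=np.array([-u[1],u[0]])
z=.1424
robot.move_l([*g,z],q,speed=.02);robot.hold(.1)
F0=np.mean([robot.get_contact_force() for _ in range(5)],0)
lim={}
for nm,d in(('+x',u),('-x',-u),('+y',v),('-y',-v)):
    for k in range(1,10):
        robot.move_l([*(g+d*k*.0005),z],q,speed=.02);robot.hold(.05)
        f=robot.get_contact_force()[:2]-F0[:2]
        if f@d<-3.0:break
    lim[nm]=k*.5;print(nm,k*.5,f@d,robot.get_ee_pos()[:2]-g,robot.get_wrist_torque())
    robot.move_l([*g,z],q,speed=.03)
print(robot.get_time_s())
```

```text
+x 3.5 -3.083844368212364 [ 0.0028 -0.0001] [-0.1022  0.6754 -0.0577]
-x 1.5 -3.3314666573682343 [-0.0011 -0.0001] [-0.0021 -0.2248 -0.0223]
+y 2.0 -4.049415256771732 [0.0001 0.0015] [-0.7682  0.2018 -0.4261]
-y 4.5 -3.592578329367199 [-0.0002 -0.004 ] [ 0.7431 -0.1171  0.3677]
23.9
```

All four directions are blocked, so the pin is captured. I'll centre the carrier and press.

```bash
python3 - <<'E'
from h import *
from bench import *
np.set_printoptions(precision=4,suppress=True)
yaw=-.0385;q=quat(yaw);u=np.array([np.cos(yaw),np.sin(yaw)]);v=np.array([-u[1],u[0]])
g=np.array([.5886,-.2136])+u*.0008-v*.0011
robot.move_l([*g,.1424],q,speed=.02);robot.hold(.1)
F0=robot.get_contact_force();print(F0)
for z in(.1405,.139,.1375,.136,.135,.134,.133,.1325,.132,.1315,.131,.1305,.130):
    robot.move_l([*g,z],q,speed=.03);robot.hold(.08);f=robot.get_contact_force()-F0
    print(z,robot.get_ee_pos(),f,robot.get_wrist_torque())
    if f[2]>28 or np.hypot(f[0],f[1])>12:print('stop');break
print(robot.get_time_s(),robot.get_width())
cv2.imwrite('pics/s6.png',snapshot('side')[:,:,::-1]);cv2.imwrite('pics/t6.png',snapshot('top')[:,:,::-1])
E
python3 - <<'E'
import cv2,numpy as np
s=cv2.imread('pics/s6.png')
cv2.imwrite('pics/a6.png',cv2.resize(s[145:245,295:420],(780,600)))
E
```

```text
[-0.0125  0.4186 -3.3003]
0.1405 [ 0.5896 -0.215   0.1412] [-0.452  -1.4598  6.1355] [0.0684 0.1425 0.0016]
0.139 [ 0.5896 -0.215   0.1395] [-1.304  -1.2241  8.2406] [-0.014   0.1904 -0.0291]
0.1375 [ 0.5896 -0.215   0.1381] [-1.9543 -1.0377 10.0482] [0.0007 0.1917 0.037 ]
0.136 [ 0.5896 -0.215   0.1368] [-1.7246 -1.5972 10.8716] [ 0.0157  0.308  -0.0543]
0.135 [ 0.5896 -0.215   0.136 ] [-2.0269 -1.4702 11.0777] [ 0.0356  0.3614 -0.008 ]
0.134 [ 0.5896 -0.215   0.1352] [-1.6957 -0.7467 11.4219] [ 0.0202  0.4004 -0.0323]
0.133 [ 0.5896 -0.215   0.1343] [-2.5347 -1.028  13.928 ] [ 0.1237  0.4465 -0.0187]
0.1325 [ 0.5896 -0.215   0.1339] [-2.4834 -0.3636 14.4839] [ 0.1438  0.3482 -0.0198]
0.132 [ 0.5896 -0.215   0.1335] [-3.452  -0.1894 14.5901] [ 0.1278  0.4285 -0.0078]
0.1315 [ 0.5896 -0.215   0.1332] [-3.5832 -0.7614 14.4889] [ 0.1437  0.499  -0.0686]
0.131 [ 0.5896 -0.215   0.1332] [-3.1389 -0.8632 17.5416] [ 0.2076  0.6157 -0.036 ]
0.1305 [ 0.5896 -0.215   0.1332] [-3.7749  0.4564 20.2102] [0.2395 0.726  0.0004]
0.13 [ 0.5896 -0.215   0.1332] [-4.2371  0.5124 23.0506] [ 0.3409  0.8521 -0.0079]
28.5833 0.15689631484199448
```

View pics/a6.png

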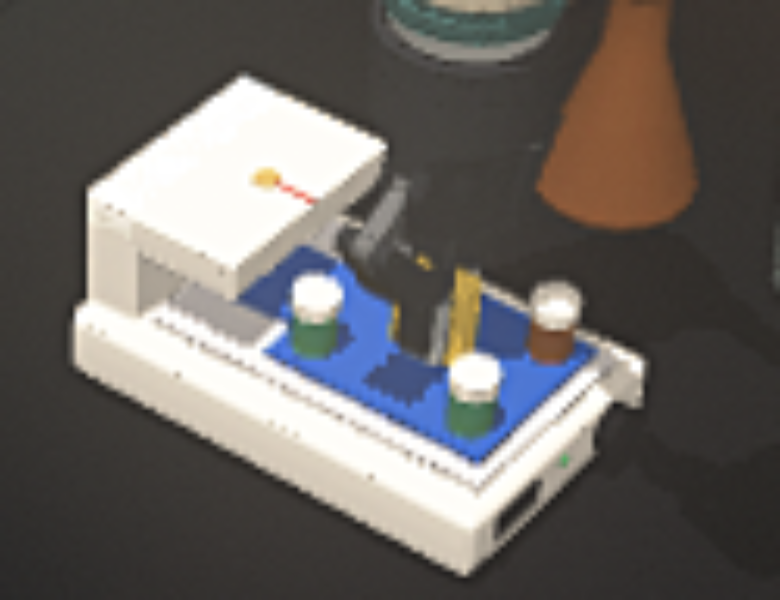

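View pics/t6.png

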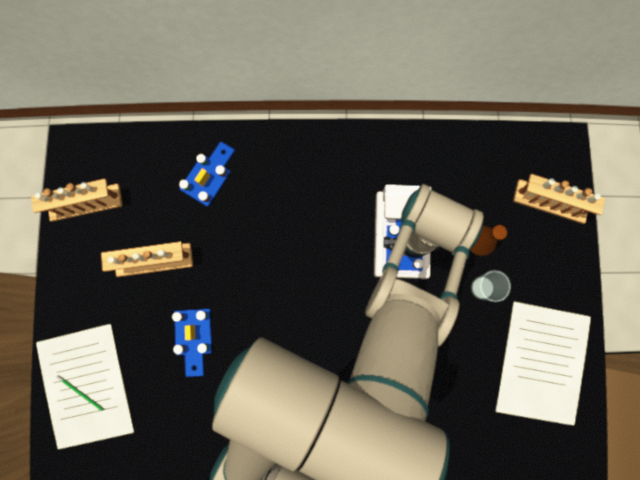

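The deck bottomed out at TCP z=0.1332 (8.0 mm travel), after which the force rose with no further motion. The carrier is flat and the bystanders are where they started. One last check, then I'll hand in.

Run:
```python
from bench import *
robot.hold(.5);print(robot.get_ee_pos(),robot.get_contact_force(),robot.get_width(),robot.get_time_s())
robot.close_job()
```

```text
[ 0.58960935 -0.21496484  0.13316621] [-5.76863164  0.3620724  19.25890037] 0.15741395853170942 29.1833
the job is handed in; nothing more can be done
```

I took the rightmost blue carrier by its handle and slid its tongue under the hood until the hole dropped over the pin. I then pressed the deck down and handed in at 29.2 s, still gripping and pressing.

**Pin in the hole:** The carrier met no resistance until it reached deck level. After that, gentle nudges in ±x and ±y were all blocked by the pin.

**Deck down:** The tool stalled 8.0 mm below deck contact, and the push then rose from about 14.5 N to 23 N with no further movement. After a 0.5 s hold the position was unchanged and the push was about 22.5 N.

**Final pictures:** The carrier lies flat and looks straight on the deck, and the rack, beaker and flask are where they started.

**Disagreement:** The two cameras differed by 2–4 mm on some positions and there was a 2–3 mm sideways offset in the grip. I corrected for this by measuring the hole against the screw head and then centring on the limits found by nudging. Those nudges flexed the grip slightly, so the carrier's angle is only known to about 1°.

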